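Gas off, right lid on

TASK

Dinner can finish in its own heat: first turn the gas knob clockwise all the way to its off stop, then cover the saucepan with the one of the three steel lids that fits it. Lower the lid onto the pan and let go only once it is seated (do not drop it), leave the pan standing upright on its burner, and leave the other two lids, the spice jar and the mug where they are.

Things in the scene. Friction and masses are not known exactly. Their poses are not given: they have to be found in the camera images.
- hob: one-burner steel gas hob, 460 (along its x) x 300 mm, tray 10 mm thick; origin: centre of its underside, on the worktop. The burner is on the far half, the knob on the near half (towards the robot). Its grate's top is 55 mm above the worktop
- burner (a point): centre of the burner, at the height of the grate's top, on which the pan stands
- gas_grip (a point): point on the gas knob's vertical axis, at the height to grip it; turns with the knob, x along its bar. Black knob, 48 mm across: a bar 46 long, 14 wide, 32 mm tall (top 7 mm above this point) on a disc 8 mm thick. The white mark on the bar's end points along -x of this frame: to the robot at full on, to the red dash on the hob (at the robot's left) at off
- gas (a joint): angle of the gas knob, grows clockwise seen from above: 0 = full on (bar along the hob's x, its length), 1.571 = off, at its end stop (bar across the hob). Starts partly on, at 0.2 to 0.6
- pan: steel saucepan, outer diameter 140, inner 134, 85 mm high, on the grate; origin: centre of its underside. A black handle sticks out along its own +x to 213 mm from the axis, 72 mm above the underside, 22 mm wide
- pan_rim (a point): centre of the pan's mouth, at the height of the rim (85 mm above its underside)
- lid_a: round steel lid, rim diameter 120 mm, lying knob up; the step on its underside is 104 mm across and 8 mm deep. Origin: centre of the step's underside, 8 mm below the rim's underside. Dome's top 20 mm above the origin; on it a black round knob, 30 mm across, from 30 to 55 mm above the origin
- lid_a_knob (a point): centre of the knob of lid_a, 42.5 mm above that lid's origin
- lid_b: round steel lid, rim diameter 144 mm, lying knob up; the step on its underside is 124 mm across and 8 mm deep. Origin: centre of the step's underside, 8 mm below the rim's underside. Dome's top 20 mm above the origin; on it a black round knob, 30 mm across, from 30 to 55 mm above the origin
- lid_b_knob (a point): centre of the knob of lid_b, 42.5 mm above that lid's origin
- lid_c: round steel lid, rim diameter 168 mm, lying knob up; the step on its underside is 152 mm across and 8 mm deep. Origin: centre of the step's underside, 8 mm below the rim's underside. Dome's top 20 mm above the origin; on it a black round knob, 30 mm across, from 30 to 55 mm above the origin
- lid_c_knob (a point): centre of the knob of lid_c, 42.5 mm above that lid's origin
- jar: loose spice jar, 102 mm high, 56 mm across, amber glass with yellow cap; origin: centre of its underside
- mug: loose white mug, 80 mm across, 85 mm high; origin: centre of its underside

How it is judged:
By the outcome, as a careful person would: the job done as asked, in the order asked, and still so for the second after the job is handed in, with the robot touching nothing.
It also fails if it takes over 58 s, if anything falls off the work surface, if the arm or the gripper's body presses on something with over 40 N, if the wrist force passes 120 N, or if a joint passes its speed limit or range.

ROBOT

A 6-joint arm with a two-finger parallel gripper is mounted at the origin on the work surface. World frame = base frame: x ahead of the robot, y to its left, z up, the work surface at z = 0. Lengths are in m, angles in degrees, forces in N, time in s.
With the tool pointing down it reaches from about 0.4 to 0.825 m from the base axis. Payload 7 kg.
Tool frame: the origin (TCP) lies midway between the tips of the shut fingers; the grasp point (between the pads) lies 19 mm behind it (r.grip_depth is the distance from the TCP to the grasp point, in m); z points along the fingers, y is the line along which they close (so a half turn about z gives the same grasp; the last joint's range is limited). The gripper opens to 88 mm and grips with 3 to 60 N. Pads are 19 mm wide; open, the fingers measure 130 mm over their backs; the gripper's body (78 mm by 193 mm) begins 47 mm behind the grasp point.
Start: joints at [86.293, 20.546, 0.682, 0, -70.136, -16.507], TCP at [0.233, 0.633, 0.227] pointing down, gripper open.
Joint ranges: [-176.03, 176.03], [-82.01, 121.73], [-58.28, 71.71], [-173.87, 95.51], [-174.79, -0.11], [-173.66, 173.66]. Speed limits (degrees/s): [136.94, 136.94, 172.46, 180, 180, 180].

INTERFACE

Orientations are given as [roll, pitch, yaw] about the fixed x, y, z axes, in that order (R = Rz(yaw) Ry(pitch) Rx(roll)).
In Python, from plant import r, capture, close_job, search_frame, outline_of gives the robot as it stands.
- The arm moves only by the shell command python3 -m creep 'ROWS' [FORCE]. ROWS is JSON, a list of rows, each a list of 7 numbers: the finger opening in mm, from 0 to 87.6, then the shift along the world's x, y, z in units of 25 mm (1.0 is 25 mm), then the turn, a rotation vector about the world's x, y, z in degrees. In form: [[hand, x, y, z, ax, ay, az], ...]. A call has 1 to 8 rows; each row shifts and turns the commanded pose from where the row before left it; what a row does not reach is not made up. A row lasts 1/12 s, in which the tool goes at most 41.7 mm and 7.16 degrees, less where a joint would pass 70% of its speed; a pose out of reach is approached as far as the arm can. A call is refused whole if a number of a shift passes 1 or a number of a turn 7.16, either way. A call with a gripper value outside its range is refused whole. The fingers move at their own pace and stop on an object; FORCE is the grip in N (left out, the last holds). Time passes only in rows, so rows that do not move let the fingers close. It gives the time, the measured TCP pose, the force, the opening and the grip force at its end, in the units of the state.
- r.get_state(): the state, without advancing time (a new reading comes with each control period).
- capture(name): name is "scene" or "side" or "wrist"; returns a dict with "frame" (420x560x3 uint8, red, green, blue), "K" (3x3 intrinsics, pixels), "k1" (the pictures are not rectified: a ray, as slopes to the right and down, at radius r is drawn at 1 + k1 r^2 times it, then the intrinsics apply), "origin" and "rotation" of the camera in the world. Camera axes: x right, y down, z forward; pixel columns grow to the right and rows downward; lengths in m; the calibration is good to about 2 mm. A picture is of the moment at which its call begins. There is no depth.
- close_job(): hands the job in; it is judged then, once.
Trained networks look in a picture, given as the dict that the camera call returned (one of the last four; its "shot" number tells which), for a name from the list of things; names that differ only in an ending like _2 or _b are one class to them, and where a whole thing is asked for, a point or a joint stands for the part that bears it (a point fixed in the world has none). Each returns a list of dicts, best first, with "conf" (0 to 1); they miss things now and then, are a little off and sometimes report something else, mostly with a low value. They report only what shows in the picture. A call takes as long as a camera call.
- search_frame(picture, target): "bbox" ([left, top, right, bottom] in pixels, round what is visible of it).
- outline_of(picture, target): "region" (420x560 bool, what is visible of it) and "bbox" ([left, top, right, bottom] in pixels, round what is visible of it).
The state is a dict: "time_s": time; "joints": joint angles; "qd": joint speeds; "joint_torque": joint torques, N m; "tcp_pos": TCP position; "eef_rot": TCP orientation; "contact_force": force on the tool from outside, world axes, zero at the start; "moment": the same for the moment, N m; "gripper_width": finger opening in m; "gripper_force": force on a finger pad.
Only numpy, scipy, OpenCV 4.12 (cv2) and the standard library are available. Lean on these libraries where they do the work, as an engineer would, in place of code of your own. Each camera call takes 0.05 s, during which the arm holds its last target. There are 200 camera calls.

## Working session

There is one attempt and no reset: what is moved stays moved. The work goes in short steps, Python scripts to look and compute and a shell command to move; the robot and the scene stay as the last step left them, time stands still between calls to the robot, and variables do not carry over. Pictures are saved under pics/ and viewed, at most 10 in all, crops included, and the job is handed in when it is done.

```bash
mkdir -p pics; ls
python3 - <<'E'
from plant import r,capture
import cv2,numpy as np
for n in ["scene","side"]:
    p=capture(n); cv2.imwrite(f"pics/{n}0.png",p["frame"][:,:,::-1])
    print(n,p["origin"],p["K"],p["k1"],np.round(p["rotation"],3).tolist())
print(r.get_state(),r.grip_depth)
E
```

```text
pics
scene [ 0.85345953 -0.52253461  0.66317147] [[379.49047985   0.         272.37350172]
 [  0.         379.49047985 211.69095536]
 [  0.           0.           1.        ]] -0.05975837519645085 [-135.126, 0.506, 30.938]
side [ 0.41125926 -1.03823901  0.85687043] [[510.6681723    0.         281.72491732]
 [  0.         510.6681723  210.93650224]
 [  0.           0.           1.        ]] 0.023301011646365218 [-126.909, 1.21, -10.795]
{'time_s': 0.1, 'joints': array([ 8.62920638e+01,  2.05864761e+01,  6.37503176e-01, -1.48858946e-02,
       -7.01336411e+01, -1.65079209e+01]), 'qd': array([ 0.11792482, -0.10190537,  0.10379706, -0.04381716, -0.04644264,
       -0.05864261]), 'joint_torque': array([-1.09176755e-03, -5.84167671e+01,  2.93749416e+01,  7.01537266e+00,
        1.00962451e-02, -4.99862654e-05]), 'tcp_pos': array([0.23313233, 0.63300375, 0.22572343]), 'eef_rot': array([ 1.79916815e+02, -1.00588490e-02, -2.02209186e+01]), 'contact_force': array([1.00594821, 0.15366222, 1.23198114]), 'moment': array([ 0.0054374 ,  0.08306428, -0.02499732]), 'gripper_force': 0.0, 'gripper_width': 0.08764553449774928} 0.0188
```

View pics/scene0.png

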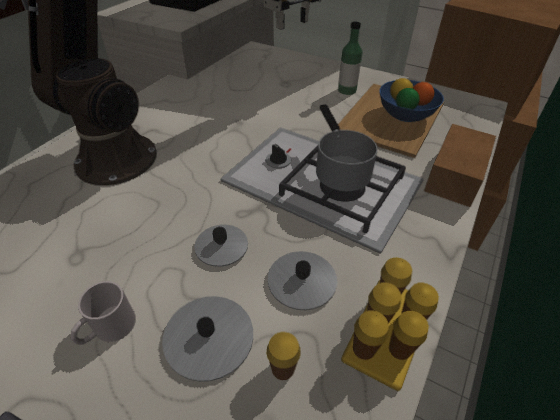

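View pics/side0.png

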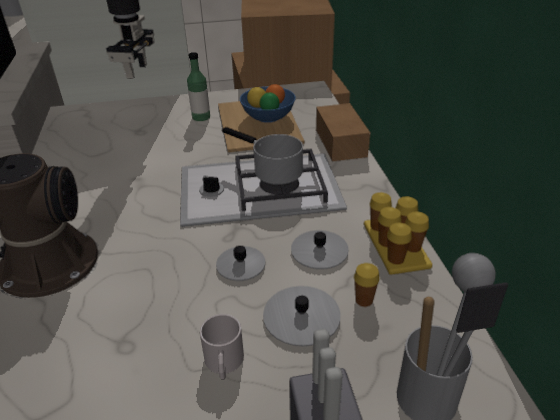

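Scene view: hob top centre, with the gas knob at (279,155) and the pan at (346,165). The lids are small (222,243), medium (302,278) and large (207,338); the mug is at (105,312) and the jar at (284,355). In the side view the medium lid is at (320,247) and the gas knob at (211,185). Next I'll fit silhouette models to the network outlines in both views.

```bash
cat > h.py <<'E'
import numpy as np,cv2
from scipy.spatial.transform import Rotation as R
from scipy.optimize import minimize
from plant import r,capture,search_frame,outline_of
def proj(p,X):
    Rm=R.from_euler('xyz',p["rotation"],degrees=True).as_matrix() if np.ndim(p["rotation"])==1 else np.array(p["rotation"])
    c=(np.asarray(X)-p["origin"])@Rm; s=c[:,:2]/c[:,2:]
    s=s*(1+p["k1"]*(s**2).sum(1,keepdims=True)); K=p["K"]
    return s*[K[0,0],K[1,1]]+[K[0,2],K[1,2]]
def cyl(rad,z0,z1):
    t=np.linspace(0,2*np.pi,48); return np.vstack([np.c_[rad*np.cos(t),rad*np.sin(t),0*t+z] for z in (z0,z1)])
def box(x0,x1,y0,y1,z0,z1): return np.array([[x,y,z] for x in(x0,x1) for y in(y0,y1) for z in(z0,z1)])
def lid(D,step): return [np.vstack([cyl(D/2,.008,.010),cyl(D/4,.02,.02)]),cyl(.006,.02,.03),cyl(.015,.030,.055)]
MODEL=dict(lid_a=lid(.12,.104),lid_b=lid(.144,.124),lid_c=lid(.168,.152),
 pan=[cyl(.07,0,.085),box(.065,.213,-.011,.011,.065,.079)],
 gas_grip=[cyl(.024,-.025,-.017),box(-.023,.023,-.007,.007,-.025,.007)],
 hob=[box(-.23,.23,-.15,.15,0,.01)],jar=[cyl(.028,0,.102)],mug=[cyl(.04,0,.085)])
def mask(p,prims,x,y,z,yaw):
    m=np.zeros((1680,2240),np.uint8); Rz=R.from_euler('z',yaw,degrees=True)
    for q in prims:
        u=proj(p,Rz.apply(q)+[x,y,z])*4+1.5
        cv2.fillConvexPoly(m,cv2.convexHull(np.round(u).astype(np.int32)),1)
    return cv2.resize(m.astype(np.float32),(560,420),interpolation=cv2.INTER_AREA)
def fit(obs,name,x0,z,yaws=(0,),fixyaw=False):
    def cost(v):
        c=0
        for p,g in obs:
            m=mask(p,MODEL[name],v[0],v[1],z,yw if fixyaw else v[2]*100)
            c+=1-np.minimum(m,g).sum()/np.maximum(m,g).sum()
        return c
    best=None
    for yw in yaws:
        s0=np.array([*x0] if fixyaw else [*x0,yw/100])
        sx=np.vstack([s0]+[s0+d for d in np.eye(len(s0))*(.03 if fixyaw else np.array([.03,.03,.15]))])
        o=minimize(cost,s0,method='Nelder-Mead',options=dict(initial_simplex=sx,xatol=1e-4,fatol=1e-4))
        if best is None or o.fun<best[0]: best=(o.fun,o.x[0],o.x[1],yw if fixyaw else o.x[2]*100)
    return best
def ground(p,u,z):
    f=lambda v:((proj(p,[[v[0],v[1],z]])[0]-u)**2).sum()
    return minimize(f,[.55,0.],method='Nelder-Mead').x
E
python3 - <<'E'
from h import *
P=[capture("scene"),capture("side")]
hint=dict(lid_a=[(222,243),(240,262)],lid_b=[(302,278),(320,247)],lid_c=[(207,338),(302,315)],pan=[(346,165),(277,160)],gas_grip=[(279,155),(211,185)],hob=None,jar=[(284,355),(366,285)],mug=[(105,312),(222,343)])
for n,hh in hint.items():
    obs=[]
    for i,p in enumerate(P):
        for d in outline_of(p,n):
            b=d["bbox"]
            if hh is None or (b[0]<hh[i][0]<b[2] and b[1]<hh[i][1]<b[3]):
                obs.append((p,d["region"].astype(np.float32))); print(n,i,round(d["conf"],2),np.round(b)); break
    if not obs: print(n,"none");continue
    z=dict(pan=.055,gas_grip=.035).get(n,0)
    b=cv2.moments(obs[0][1],True); x0=ground(obs[0][0],np.array([b['m10'],b['m01']])/b['m00'],z)
    yaw=n in("pan","gas_grip","hob")
    print("  ",n,np.round(fit(obs,n,x0,z,(0,45,90,135,180,-45,-90,-135) if n=="pan" else (0,45,90,135) if yaw else (0,),not yaw),4),[np.round(fit([o],n,x0,z,(0,),True)[:3],4) for o in obs] if not yaw else "")
E
```

```text
lid_a 0 0.58 [193. 225. 246. 268.]
lid_a 1 0.88 [218. 243. 264. 280.]
   lid_a [ 0.1086  0.4667 -0.112   0.    ] [array([ 0.0225,  0.4666, -0.1135]), array([ 0.034 ,  0.4669, -0.1084])]
lid_b 0 0.9 [266. 248. 339. 310.]
lid_b 1 0.9 [292. 229. 348. 268.]
   lid_b [ 0.0999  0.6674 -0.1016  0.    ] [array([ 0.0227,  0.6669, -0.1035]), array([ 0.0287,  0.6683, -0.0982])]
lid_c 0 0.62 [160. 296. 254. 380.]
lid_c 1 0.82 [263. 285. 338. 347.]
   lid_c [ 0.1298  0.5761 -0.3028  0.    ] [array([ 0.0165,  0.5766, -0.3045]), array([ 0.0687,  0.5764, -0.2994])]
pan 0 0.6 [314. 102. 377. 190.]
pan 1 0.72 [221. 127. 307. 187.]
   pan [1.203000e-01 6.208000e-01 2.052000e-01 1.307406e+02] 
gas_grip 0 0.78 [270. 146. 291. 164.]
gas_grip 1 0.55 [202. 178. 218. 195.]
   gas_grip [  0.429    0.4192   0.225  -23.0451] 
hob 0 0.63 [316. 102. 375. 189.]
hob 1 0.86 [182. 152. 348. 227.]
   hob [  1.0108   0.5626   0.2192 177.2489] 
jar 0 0.85 [267. 334. 303. 381.]
jar 1 0.59 [351. 259. 379. 307.]
   jar [ 0.5234  0.7242 -0.2814  0.    ] [array([ 0.2886,  0.7255, -0.2834]), array([ 0.2312,  0.7256, -0.2775])]
mug 0 0.62 [ 72. 284. 136. 344.]
mug 1 0.96 [199. 317. 245. 378.]
   mug [ 0.1754  0.4004 -0.3742  0.    ] [array([ 0.1332,  0.4017, -0.3747]), array([ 0.034 ,  0.4002, -0.3731])]
```

```bash
python3 -m creep '[[87.6,0.3,-1,0,0,0,0],[87.6,0.4,-1,0,0,0,0],[87.6,0.4,-1,0,0,0,0],[87.6,0.4,-1,0,0,0,0],[87.6,0.5,-1,0,0,0,0],[87.6,0.5,-1,0,0,0,0],[87.6,0.5,-1,0,0,0,0],[87.6,0.5,-1,0,0,0,0]]'
python3 -m creep '[[87.6,0.5,-1,0,0,0,0],[87.6,0.5,-1,0,0,0,0],[87.6,0.5,-1,0,0,0,0],[87.6,0.5,-1,0,0,0,0],[87.6,0.5,-1,0,0,0,0],[87.6,0.5,-1,0,0,0,0],[30,0,-0.3,-1,0,0,0],[30,0,0,0,0,0,0]]'
python3 - <<'E'
from h import *
p=capture("wrist"); cv2.imwrite("pics/w1.png",p["frame"][:,:,::-1])
s=r.get_state();print(s["tcp_pos"],s["eef_rot"],p["origin"],p["rotation"])
for d in outline_of(p,"gas_grip"): print(d["conf"],d["bbox"])
E
```

```text
time_s: 1.67
tcp_pos: [0.3211, 0.4322, 0.2268]
eef_rot: [-180.0, -0.0, -20.2]
contact_force: [0.9, -0.2, 0.3]
gripper_width: 0.0876
gripper_force: 0.0
time_s: 2.33
tcp_pos: [0.3945, 0.2728, 0.1988]
eef_rot: [179.8, 0.1, -20.4]
contact_force: [-1.0, 0.1, -1.4]
gripper_width: 0.0796
gripper_force: 0.0
[0.39504649 0.27411409 0.20037285] [ 1.79828849e+02  6.96097260e-02 -2.03290856e+01] [0.45870864 0.25008518 0.355879  ] [ 165.35589693   -0.20066223 -110.39827998]
0.85 [304.2, 111.5, 350.0, 166.0]
```

View pics/w1.png

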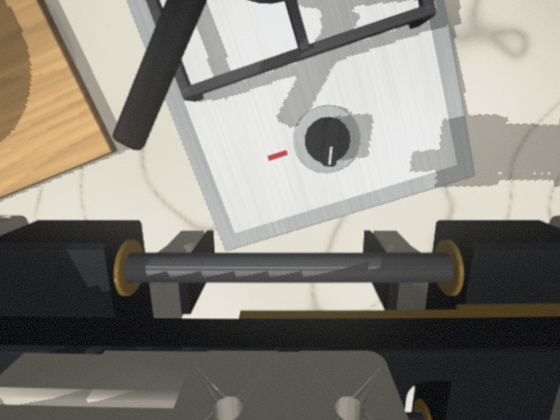

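The wrist view shows the gas knob at (327,140) with its white mark at (331,156), and the red dash at (277,155). The hob's near edge runs from (230,248) to (473,175), and the pan handle is upper left.

Run:
```python
from h import *
p=capture("wrist"); s=r.get_state(); print(s["tcp_pos"])
a=ground(p,[230,248],.01);b=ground(p,[473,175],.01);print("edge",a,b,np.hypot(*(a-b)),"hob yaw",np.degrees(np.arctan2(*(a-b)[::-1]))-90)
g=p["frame"].mean(2)[90:190,280:380]; 
for u in [(329,147),(332,164)]: print(u,ground(p,u,.045))
d1=ground(p,[331,148],.045);d2=ground(p,[330,164],.045);print("mark dir",np.degrees(np.arctan2(*(d2-d1)[::-1]))-180)
o=outline_of(p,"gas_grip")[0]
for z in(.03,.035,.043): print(z,np.round(fit([(p,o["region"].astype(np.float32))],"gas_grip",(.42,.22),z,(-10,-25,-40)),4))
print("dash",ground(p,[277,155],.01))
cv2.imwrite("pics/w1c.png",cv2.resize(p["frame"][90:190,260:390,::-1],None,fx=5,fy=5,interpolation=cv2.INTER_CUBIC))
```

```text
[0.39595323 0.27641572 0.20227647]
edge [0.34267355 0.36889393] [0.32921342 0.07932676] 0.28987983657649047 hob yaw -2.661400103187134
(329, 147) [0.41896731 0.2247666 ]
(332, 164) [0.40204814 0.22728456]
mark dir -21.919985906269687
0.03 [  0.0305   0.4208   0.2185 -23.4271]
0.035 [  0.0294   0.4213   0.2189 -23.7764]
0.043 [  0.0562   0.422    0.2199 -24.3831]
dash [0.42592674 0.27787759]
```

View pics/w1c.png

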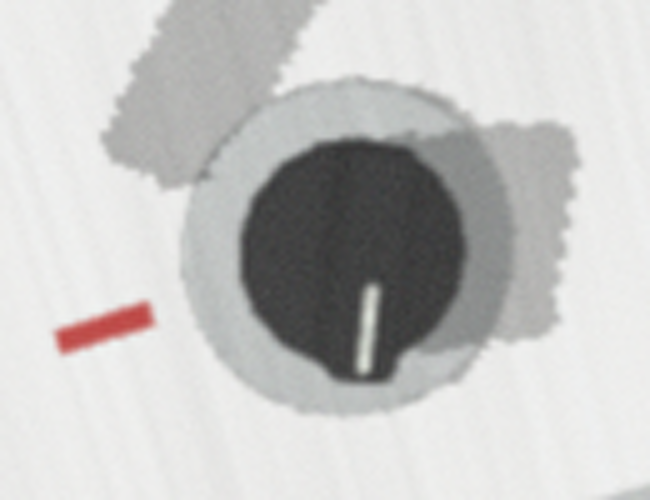

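Run:
```python
from h import *
p=capture("wrist"); s=r.get_state(); t=s["tcp_pos"]; print(t,s["eef_rot"])
for z in(.018,.01): print("disc",z,ground(p,[330.6,139.6],z))
for z in (.042,.05):
    a=ground(p,[334.6,147],z);b=ground(p,[332.4,164.4],z);e=ground(p,[332.2,166],z);y=np.arctan2(*(a-b)[::-1]);print("mark",z,a,b,np.degrees(y),"centre from end",e+.023*np.array([np.cos(y),np.sin(y)]))
for q in [(.42,.222)]: print("shift units",(np.array(q)-t[:2])/.025,(.1-t[2])/.025)
```

```text
[0.39599036 0.2771099  0.2025171 ] [-1.79937190e+02 -3.39133041e-02 -2.01507918e+01]
disc 0.018 [0.42293325 0.22004563]
disc 0.01 [0.42207009 0.21924341]
mark 0.042 [0.41725393 0.22097495] [0.4015128  0.22845381] -25.413155935035206 centre from end [0.42082582 0.21928856]
mark 0.05 [0.41832258 0.22180263] [0.40298517 0.22909443] -25.427623888708517 centre from end [0.42231541 0.21990025]
shift units [ 0.96038563 -2.20439609] -4.1006839637414405
```

```bash
python3 -m creep '[[40,0.5,-1,-0.6,0,0,-2.4],[40,0.5,-1,-0.8,0,0,-2.4],[40,0,-0.28,-1,0,0,0],[40,0,0,-1,0,0,0],[40,0,0,-0.8,0,0,0],[40,0,0,-0.6,0,0,0],[40,0,0,0,0,0,0],[40,0,0,0,0,0,0]]'
python3 - <<'E'
from h import *
p=capture("wrist"); cv2.imwrite("pics/w2.png",p["frame"][:,:,::-1])
s=r.get_state();t=s["tcp_pos"];print(t,s["eef_rot"],s["gripper_width"]); print("tip px",proj(p,[t,[.421,.220,.045]]))
E
```

```text
time_s: 3.25
tcp_pos: [0.4208, 0.2196, 0.0817]
eef_rot: [179.9, -0.0, -24.9]
contact_force: [0.2, -0.9, 0.1]
gripper_width: 0.0402
gripper_force: 0.0
[0.42124826 0.21999337 0.08247765] [-1.79963316e+02 -3.23356236e-02 -2.49400337e+01] 0.03960265895480917
tip px [[288.36817323 248.41663855]
 [288.45750708 225.50918217]]
```

View pics/w2.png

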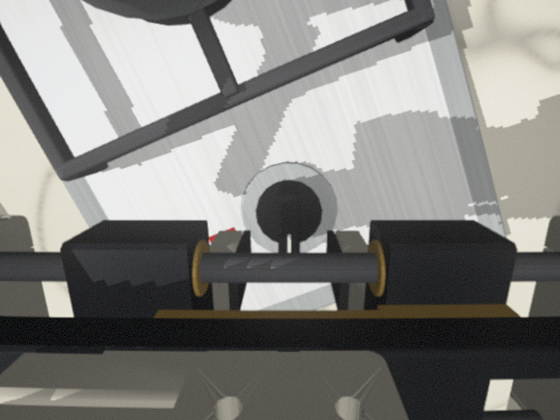

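The knob at (289,208) is centred between the fingers, and its mark lines up with the tool, so I'll descend and close.

```bash
python3 -m creep '[[40,0,0,-0.6,0,0,0],[40,0,0,-0.6,0,0,0],[40,0,0,-0.6,0,0,0],[40,0,0,-0.4,0,0,0],[40,0,0,0,0,0,0],[5,0,0,0,0,0,0],[5,0,0,0,0,0,0],[5,0,0,0,0,0,0]]' 30
python3 -m creep '[[5,0,0,0,0,0,0],[5,0,0,0,0,0,0],[5,0,0,0,0,0,0]]'
```

```text
time_s: 3.97
tcp_pos: [0.4214, 0.2197, 0.0278]
eef_rot: [-179.9, -0.0, -25.0]
contact_force: [-0.1, -0.5, 0.1]
gripper_width: 0.0253
gripper_force: 0.0
time_s: 4.22
tcp_pos: [0.4211, 0.2193, 0.0273]
eef_rot: [-179.9, -0.0, -25.0]
contact_force: [-2.2, -0.4, 7.5]
gripper_width: 0.014
gripper_force: 30.0
```

```bash
python3 -m creep '[[5,0,0,0,0,0,-4],[5,0,0,0,0,0,-6],[5,0,0,0,0,0,-6],[5,0,0,0,0,0,-6],[5,0,0,0,0,0,-6],[5,0,0,0,0,0,-6],[5,0,0,0,0,0,-6],[5,0,0,0,0,0,-6]]'
python3 -m creep '[[5,0,0,0,0,0,-6],[5,0,0,0,0,0,-6],[5,0,0,0,0,0,-5],[5,0,0,0,0,0,-4],[5,0,0,0,0,0,0],[5,0,0,0,0,0,0]]'
python3 -c "
from plant import r
s=r.get_state();print(s['eef_rot'],s['moment'],s['contact_force'],s['joints'])"
```

```text
time_s: 4.88
tcp_pos: [0.4212, 0.2194, 0.0273]
eef_rot: [-179.9, 0.0, -71.3]
contact_force: [-1.4, 0.6, 5.5]
gripper_width: 0.0137
gripper_force: 30.0
time_s: 5.38
tcp_pos: [0.4213, 0.2194, 0.0273]
eef_rot: [-179.9, 0.1, -92.0]
contact_force: [-1.0, -0.3, 6.6]
gripper_width: 0.0141
gripper_force: 30.0
[-1.79937140e+02  5.95300655e-02 -9.20197392e+01] [ 0.08477588  0.27629206 -0.00201304] [-1.03398724 -0.34775261  6.57655865] [ 5.13424983e+01  1.53667365e+01 -3.83310074e+01  2.52441392e-02
 -3.62169786e+01 -5.33826256e+01]
```

```bash
python3 -m creep '[[5,0,0,0,0,0,-1],[5,0,0,0,0,0,-1],[5,0,0,0,0,0,-1],[5,0,0,0,0,0,-1],[5,0,0,0,0,0,0],[5,0,0,0,0,0,0]]'
python3 -c "
from plant import r
s=r.get_state();print(s['eef_rot'],s['moment'],s['contact_force'])"
```

```text
time_s: 5.88
tcp_pos: [0.4213, 0.2194, 0.0273]
eef_rot: [-179.9, 0.0, -95.9]
contact_force: [0.2, -0.4, 4.9]
gripper_width: 0.0144
gripper_force: 31.2
[-1.79932011e+02  3.79872989e-02 -9.58986507e+01] [0.01454381 0.23069905 0.77895804] [ 0.19078727 -0.35754357  4.86746232]
```

```bash
python3 -m creep '[[5,0,0,0,0,0,-2],[5,0,0,0,0,0,0],[5,0,0,0,0,0,0],[5,0,0,0,0,0,2],[5,0,0,0,0,0,1],[40,0,0,0,0,0,0],[40,0,0,0,0,0,0],[40,0,0,0,0,0,0]]'
python3 -m creep '[[40,0,0,0,0,0,0],[40,0,0,0.5,0,0,0],[40,0,0,1,0,0,0],[40,0,0,1,0,0,0],[40,0,0,1,0,0,0],[40,0,0,1,0,0,0],[40,0,0,1,0,0,0],[40,-0.5,0,1,0,0,0]]'
python3 -m creep '[[87.6,-1,0,1,0,0,0],[87.6,0,0,0,0,0,0],[87.6,0,0,0,0,0,0]]'
python3 - <<'E'
from h import *
p=capture("wrist"); cv2.imwrite("pics/w3.png",p["frame"][:,:,::-1])
o=outline_of(p,"gas_grip")
if o: print(o[0]["conf"],np.round(fit([(p,o[0]["region"].astype(np.float32))],"gas_grip",(.42,.22),.036,(-80,-95)),4))
E
```

```text
time_s: 6.55
tcp_pos: [0.4206, 0.2188, 0.0265]
eef_rot: [180.0, -0.0, -95.1]
contact_force: [0.3, 0.0, -0.8]
gripper_width: 0.029
gripper_force: 0.0
time_s: 7.22
tcp_pos: [0.4091, 0.219, 0.1902]
eef_rot: [-180.0, -0.0, -95.1]
contact_force: [0.9, 1.5, 0.5]
gripper_width: 0.0402
gripper_force: 0.0
time_s: 7.47
tcp_pos: [0.383, 0.2195, 0.2156]
eef_rot: [-179.9, 0.2, -95.0]
contact_force: [-0.1, -0.3, -0.9]
gripper_width: 0.0546
gripper_force: 0.0
0.68 [ 3.39000e-02  4.22200e-01  2.20700e-01 -9.49778e+01]
```

View pics/w3.png

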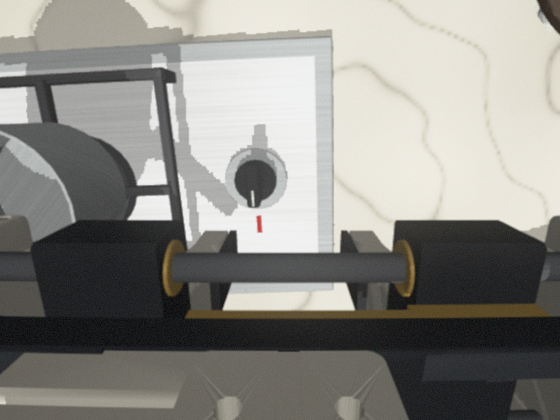

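The white mark at (252,200) points at the red dash at (259,223), so the gas is off. Next is the medium lid.

```bash
python3 -m creep '[[87.6,0.5,-0.5,0,0,0,0],[87.6,0.9,-0.9,0,0,0,0],[87.6,1,-1,0,0,0,0],[87.6,1,-1,0,0,0,0],[87.6,1,-1,0,0,0,0],[87.6,1,-1,0,0,0,0],[87.6,1,-1,0,0,0,0],[87.6,1,-1,0,0,0,0]]'
python3 -m creep '[[87.6,1,-1,0,0,0,0],[87.6,1,-1,0,0,0,0],[87.6,1,-1,0,0,0,0],[60,0.6,-0.6,0,0,0,0],[60,0.4,-0.2,0,0,0,0],[60,0,0,0,0,0,0],[60,0,0,0,0,0,0],[60,0,0,0,0,0,0]]'
python3 - <<'E'
from h import *
p=capture("wrist"); cv2.imwrite("pics/w4.png",p["frame"][:,:,::-1])
s=r.get_state();print(s["tcp_pos"],s["eef_rot"],s["contact_force"],s["joints"])
for d in outline_of(p,"lid_b"):
  print(d["conf"],d["bbox"])
  m=d["region"].astype(np.float32)
  for n in("lid_a","lid_b","lid_c"): print(n,np.round(fit([(p,m)],n,(.667,-.10),0,(0,),True),4))
E
```

```text
time_s: 8.23
tcp_pos: [0.5691, 0.0318, 0.2119]
eef_rot: [179.8, -0.1, -95.1]
contact_force: [-0.9, 1.2, 1.2]
gripper_width: 0.0874
gripper_force: 0.0
time_s: 8.9
tcp_pos: [0.6675, -0.0606, 0.213]
eef_rot: [179.9, -0.0, -95.0]
contact_force: [0.5, 0.5, 0.3]
gripper_width: 0.0619
gripper_force: 0.0
[ 0.66754834 -0.06038362  0.21362359] [ 1.79947877e+02 -1.68033244e-03 -9.49741570e+01] [-0.31757444  0.3975383  -0.1674829 ] [ 1.14513086e+01  2.05766811e+01 -9.76618837e-01 -1.41088600e-02
 -6.84971713e+01 -1.64202890e+01]
0.94 [302.5, 1.0, 411.3, 22.8]
lid_a [ 1.     0.667 -0.1    0.   ]
lid_b [ 1.     0.667 -0.1    0.   ]
lid_c [ 1.     0.667 -0.1    0.   ]
0.71 [412.2, 59.2, 523.4, 172.4]
lid_a [ 1.     0.667 -0.1    0.   ]
lid_b [ 1.     0.667 -0.1    0.   ]
lid_c [ 1.     0.667 -0.1    0.   ]
0.66 [222.3, 75.6, 351.6, 202.1]
lid_a [ 0.2863  0.6657 -0.1121  0.    ]
lid_b [ 0.0117  0.6667 -0.1009  0.    ]
lid_c [ 0.2501  0.6685 -0.0889  0.    ]
```

View pics/w4.png

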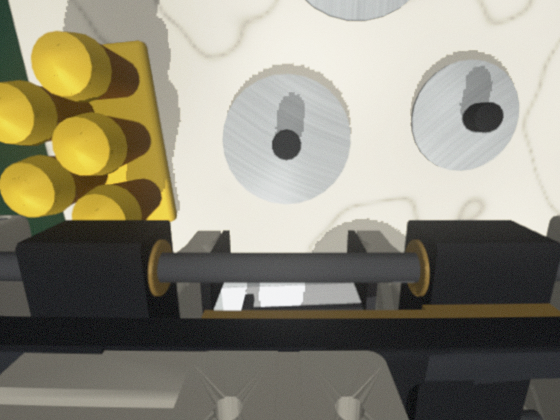

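The wrist view shows the medium lid's knob at (286,145) and the jar caddy on the left, with its nearest cap edge near (137,205). I'll check that the gripper body clears it.

Run:
```python
from h import *
p=capture("wrist");t=r.get_state()["tcp_pos"]
for u in [(127,145),(140,210),(137,195)]: print([np.round(ground(p,u,z),3) for z in(.09,.105)])
for u in [(286,145)]: print("knob",ground(p,u,.055))
print((np.array([.667,-.101,.028])-t)/.025)
```

```text
[array([ 0.806, -0.116]), array([ 0.799, -0.116])]
[array([ 0.807, -0.056]), array([ 0.799, -0.06 ])]
[array([ 0.807, -0.07 ]), array([ 0.799, -0.073])]
knob [ 0.66715216 -0.10049853]
[-0.0307625  -1.63231438 -7.45538185]
```

```bash
python3 -m creep '[[60,0,-0.6,0,0,0,0],[60,0,-0.6,-0.4,0,0,0],[60,0,-0.4,-1,0,0,0],[60,0,0,-1,0,0,0],[60,0,0,-1,0,0,0],[60,0,0,-1,0,0,0],[60,0,0,-1,0,0,0],[60,0,0,-0.8,0,0,0]]'
python3 -m creep '[[60,0,0,-0.6,0,0,0],[60,0,0,-0.4,0,0,0],[60,0,0,-0.25,0,0,0],[60,0,0,0,0,0,0],[20,0,0,0,0,0,0],[20,0,0,0,0,0,0],[20,0,0,0,0,0,0],[20,0,0,0,0,0,0]]' 30
python3 -m creep '[[20,0,0,0,0,0,0],[20,0,0,0,0,0,0],[20,0,0,0,0,0,0],[20,0,0,0,0,0,0]]'
```

```text
time_s: 9.72
tcp_pos: [0.6669, -0.1021, 0.0567]
eef_rot: [179.9, 0.0, -95.1]
contact_force: [0.3, 0.3, -0.5]
gripper_width: 0.0598
gripper_force: 0.0
time_s: 10.38
tcp_pos: [0.6688, -0.101, 0.0289]
eef_rot: [-179.9, 0.0, -95.0]
contact_force: [0.3, 0.5, -0.9]
gripper_width: 0.0389
gripper_force: 0.0
time_s: 10.72
tcp_pos: [0.6681, -0.1011, 0.0284]
eef_rot: [180.0, -0.0, -95.0]
contact_force: [-3.0, 1.8, 5.5]
gripper_width: 0.0295
gripper_force: 30.0
```

```bash
python3 -m creep '[[20,0,0,0.3,0,0,0],[20,0,0,0.6,0,0,0],[20,0,0,1,0,0,0],[20,0,0,1,0,0,0],[20,0,0,1,0,0,0],[20,0,0,1,0,0,0],[20,0,0,1,0,0,0],[20,0,0,1,0,0,0]]'
python3 -m creep '[[20,0,0,0.8,0,0,0],[20,0,0,0.3,0,0,0],[20,0,0,0,0,0,0]]'
python3 - <<'E'
from h import *
P=[capture("scene"),capture("side")]; obs=[]
hint=[(346,165),(277,160)]
for i,p in enumerate(P):
    cv2.imwrite(f"pics/l{i}.png",p["frame"][:,:,::-1])
    for d in outline_of(p,"pan"):
        b=d["bbox"]
        if b[0]<hint[i][0]<b[2] and b[1]<hint[i][1]<b[3]:
            obs.append((p,d["region"].astype(np.float32))); print(i,d["conf"],b)
            print(np.round(fit([obs[-1]],"pan",(.62,.205),.055,(130,),True),4),np.round(fit([obs[-1]],"pan",(.62,.205),.055,(130,)),4)); 
            v=p["frame"].copy(); v[d["region"]]=v[d["region"]]//2+np.array([100,0,0],np.uint8); cv2.imwrite(f"pics/pm{i}.png",v[:,:,::-1]); break
print(np.round(fit(obs,"pan",(.62,.205),.055,(130,)),4))
a=cv2.imread("pics/pm0.png")[90:240,250:450];b=cv2.imread("pics/pm1.png")[90:240,200:400]
cv2.imwrite("pics/pm.png",cv2.resize(np.hstack([a,b]),None,fx=2,fy=2,interpolation=cv2.INTER_CUBIC))
s=r.get_state();print(s["tcp_pos"],s["contact_force"],s["moment"],s["gripper_width"],s["gripper_force"])
E
```

```text
time_s: 11.38
tcp_pos: [0.668, -0.1011, 0.2017]
eef_rot: [-180.0, 0.0, -95.0]
contact_force: [0.2, -0.1, -1.4]
gripper_width: 0.0291
gripper_force: 30.0
time_s: 11.63
tcp_pos: [0.6692, -0.101, 0.2301]
eef_rot: [-179.8, 0.0, -95.0]
contact_force: [0.5, 0.5, -1.7]
gripper_width: 0.0292
gripper_force: 30.0
0 0.93 [338.8, 128.4, 376.0, 192.2]
[  0.8705   0.627    0.2136 130.    ] [  0.868    0.621    0.2089 108.7409]
1 0.9 [221.9, 128.7, 305.0, 183.3]
[  0.241    0.6216   0.2082 130.    ] [  0.2406   0.6212   0.2091 131.4086]
[  1.1108   0.6211   0.2087 130.1073]
[ 0.66730482 -0.10099437  0.2256806 ] [-0.90840139 -0.41489965 -2.07410226] [ 0.13783378 -0.01448345  0.00110806] 0.029203243623109255 29.999614655971527
```

View pics/pm.png

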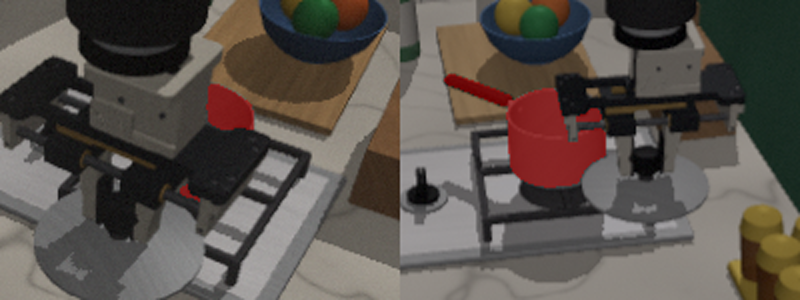

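The lid hangs level in the gripper, but the arm blocks part of the pan in both views. I'll move aside toward the base for a clear look.

```bash
python3 -m creep '[[20,-0.5,0.3,0,0,0,0],[20,-1,0.5,0,0,0,0],[20,-1,0.5,0,0,0,0],[20,-1,0.5,0,0,0,0],[20,-1,0.5,0,0,0,0],[20,-1,0.5,0,0,0,0],[20,-1,0.5,0,0,0,0],[20,-1,0.5,0,0,0,0]]'
python3 -m creep '[[20,-0.5,0.2,0,0,0,0],[20,0,0,0,0,0,0],[20,0,0,0,0,0,0],[20,0,0,0,0,0,0]]'
python3 - <<'E'
from h import *
s=r.get_state();t=s["tcp_pos"];print(t)
P=[capture("scene"),capture("side")]
MODEL["rim"]=[cyl(.07,0,.085)]
for n,z,g in [("pan",.055,(.621,.207)),("lid_b",t[2]-.0284,t[:2])]:
    obs=[]
    for i,p in enumerate(P):
        hint=proj(p,[[*g,z+.03]])[0]
        for d in outline_of(p,n):
            b=d["bbox"]
            if b[0]-5<hint[0]<b[2]+5 and b[1]-5<hint[1]<b[3]+5:
                obs.append((p,d["region"].astype(np.float32)))
                print(n,i,d["conf"],b,np.round(fit([obs[-1]],n,g,z,(130,),n!="pan"),4)); break
    print(n,np.round(fit(obs,n,g,z,(130,),n!="pan"),4))
E
```

```text
time_s: 12.5
tcp_pos: [0.4788, -0.006, 0.2263]
eef_rot: [179.9, -0.1, -95.0]
contact_force: [0.3, 0.6, -1.1]
gripper_width: 0.0291
gripper_force: 30.0
time_s: 12.83
tcp_pos: [0.4686, -0.0011, 0.2275]
eef_rot: [180.0, -0.0, -95.0]
contact_force: [0.2, -0.4, -2.0]
gripper_width: 0.0295
gripper_force: 30.0
[ 0.46864743 -0.00114562  0.22747874]
pan 0 0.8 [314.8, 100.5, 378.4, 190.3] [4.29000e-02 6.19600e-01 2.02400e-01 1.30371e+02]
pan 1 0.74 [229.6, 131.3, 304.5, 185.1] [  0.173    0.622    0.2087 131.4275]
pan [  0.2387   0.6202   0.2027 130.2816]
lid_b 0 0.76 [208.0, 125.7, 281.7, 170.0] [ 1.671e-01  4.694e-01 -5.300e-03  1.300e+02]
lid_b 1 0.86 [198.0, 152.4, 261.2, 190.9] [ 1.224e-01  4.685e-01 -6.000e-04  1.300e+02]
lid_b [ 3.038e-01  4.691e-01 -3.200e-03  1.300e+02]
```

```bash
python3 -m creep '[[20,0.4,0.5,0,0,0,0],[20,0.7,1,0,0,0,0],[20,0.8,1,0,0,0,0],[20,0.8,1,0,0,0,0],[20,0.8,1,0,0,0,0],[20,0.8,1,0,0,0,0],[20,0.8,1,0,0,0,0],[20,0.6,1,0,0,0,0]]'
python3 -m creep '[[20,0.37,0.74,0,0,0,0],[20,0,0,-0.6,0,0,0],[20,0,0,-0.6,0,0,0],[20,0,0,-0.5,0,0,0],[20,0,0,-0.4,0,0,0],[20,0,0,0,0,0,0],[20,0,0,0,0,0,0]]'
python3 - <<'E'
from h import *
print(r.get_state()["tcp_pos"],r.get_state()["contact_force"])
v=[capture(n)["frame"] for n in("scene","side")]
cv2.imwrite("pics/pl.png",cv2.resize(np.hstack([v[0][80:230,250:450],v[1][80:230,200:400]])[:,:,::-1],None,fx=2,fy=2,interpolation=cv2.INTER_CUBIC))
E
```

```text
time_s: 13.8
tcp_pos: [0.6124, 0.188, 0.227]
eef_rot: [180.0, -0.0, -95.0]
contact_force: [0.2, -0.5, -1.7]
gripper_width: 0.0292
gripper_force: 30.0
time_s: 14.38
tcp_pos: [0.6201, 0.2048, 0.1748]
eef_rot: [180.0, -0.1, -95.0]
contact_force: [0.5, 0.5, -0.9]
gripper_width: 0.0293
gripper_force: 30.0
[0.62008375 0.20484675 0.1747936 ] [ 0.46805911  0.51208052 -0.85884488]
```

View pics/pl.png

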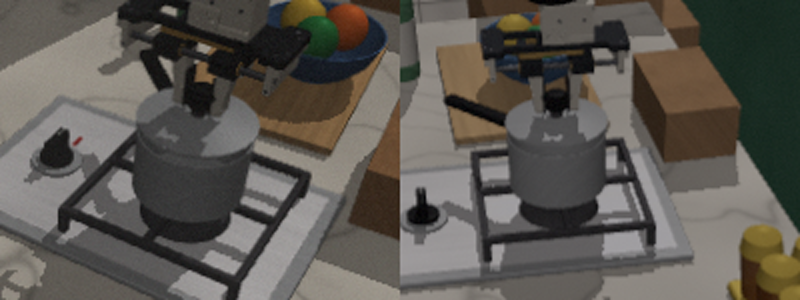

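The lid sits centred just above the pan in both views, so I'll lower gently.

```bash
python3 -m creep '[[20,0,0,-0.12,0,0,0],[20,0,0,-0.12,0,0,0],[20,0,0,-0.12,0,0,0],[20,0,0,-0.1,0,0,0],[20,0,0,0,0,0,0],[20,0,0,0,0,0,0]]'
```

```text
time_s: 14.98
tcp_pos: [0.6199, 0.2048, 0.1636]
eef_rot: [180.0, -0.0, -95.0]
contact_force: [-0.3, -0.7, -1.5]
gripper_width: 0.0297
gripper_force: 30.0
```

```bash
python3 -m creep '[[20,0,0,-0.06,0,0,0],[20,0,0,-0.04,0,0,0],[20,0,0,0,0,0,0],[20,0,0,0,0,0,0]]'; python3 -c "
from plant import r
s=r.get_state();print(s['moment'])"
```

```text
time_s: 15.32
tcp_pos: [0.62, 0.2049, 0.1613]
eef_rot: [180.0, -0.0, -95.0]
contact_force: [-0.2, 0.4, -1.6]
gripper_width: 0.0294
gripper_force: 30.0
[ 0.08030665 -0.10218289  0.00758004]
```

```bash
python3 -m creep '[[20,0,0,-0.04,0,0,0],[20,0,0,-0.03,0,0,0],[20,0,0,0,0,0,0],[20,0,0,0,0,0,0],[20,0,0,0,0,0,0]]'
```

```text
time_s: 15.73
tcp_pos: [0.6202, 0.205, 0.1604]
eef_rot: [-180.0, 0.0, -95.0]
contact_force: [-2.0, 0.5, 4.6]
gripper_width: 0.0296
gripper_force: 30.0
```

Contact came at z = 0.1604, right at the expected seated height, so I'll release and retreat.

```bash
python3 -m creep '[[20,0,0,-0.02,0,0,0],[34,0,0,0,0,0,0],[40,0,0,0,0,0,0],[60,0,0,0,0,0,0],[60,0,0,0,0,0,0],[60,0,0,0,0,0,0],[60,0,0,0,0,0,0]]'
python3 -m creep '[[60,0,0,0.3,0,0,0],[60,0,0,0.6,0,0,0],[60,0,0,1,0,0,0],[60,0,0,1,0,0,0],[60,0,0,1,0,0,0],[60,0,0,1,0,0,0],[60,-0.5,-0.5,0,0,0,0],[60,-1,-1,0,0,0,0]]'
python3 -m creep '[[60,-1,-1,0,0,0,0],[60,-1,-1,0,0,0,0],[60,-1,-1,0,0,0,0],[60,-1,-1,0,0,0,0],[60,-0.5,-0.5,0,0,0,0],[60,0,0,0,0,0,0],[60,0,0,0,0,0,0],[60,0,0,0,0,0,0]]'
python3 - <<'E'
from h import *
print(r.get_state()["tcp_pos"],r.get_state()["contact_force"])
v=[capture(n)["frame"] for n in("scene","side")]
cv2.imwrite("pics/end.png",np.vstack([np.hstack([cv2.resize(x,(400,300),interpolation=cv2.INTER_AREA) for x in v]),cv2.resize(np.hstack([v[0][80:230,250:450],v[1][80:230,200:400]]),(800,300))])[:,:,::-1])
E
```

```text
time_s: 16.32
tcp_pos: [0.62, 0.2048, 0.1588]
eef_rot: [180.0, -0.0, -95.0]
contact_force: [-0.3, 0.4, 0.4]
gripper_width: 0.0581
gripper_force: 0.0
time_s: 16.98
tcp_pos: [0.5843, 0.169, 0.2827]
eef_rot: [-179.9, 0.1, -94.9]
contact_force: [0.1, -0.7, -0.7]
gripper_width: 0.0601
gripper_force: 0.0
time_s: 17.65
tcp_pos: [0.4704, 0.0551, 0.2823]
eef_rot: [-179.9, 0.0, -95.0]
contact_force: [1.3, 0.3, 0.1]
gripper_width: 0.0602
gripper_force: 0.0
[0.47041895 0.05510358 0.28231235] [1.30512186 0.31049678 0.07694873]
```

View pics/end.png

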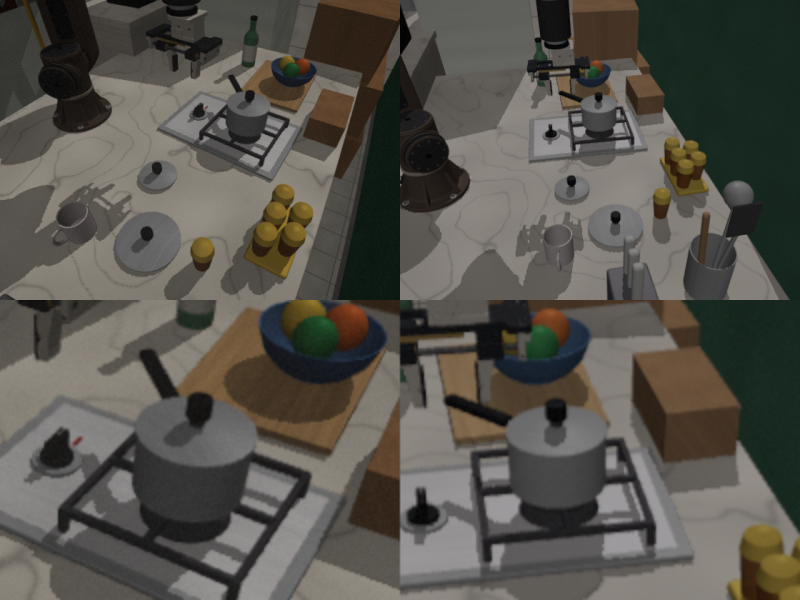

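The lid lies flat and seated on the upright pan (knob at (200,405) in the zoomed scene view). The gas mark faces the red dash, and the other items haven't moved.

```bash
python3 -c "
from plant import close_job
print(close_job())"
```

```text
the job is handed in; nothing more can be done
None
```

The gas knob is turned to its off stop, `lid_b` (the 144 mm lid) is seated on the upright pan and released, the other lids, jar and mug were not touched, and the job was handed in at about 18 s.

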